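# Shut the hardware tote's cover and lock its quarter-turn stud

## Robot

A 6-joint arm with a two-finger parallel gripper is mounted at the origin on the work surface. World frame = base frame: x ahead of the robot, y to its left, z up, the work surface at z = 0. Lengths are in mm, angles in rad, forces in N, time in s.
With the tool pointing down it reaches from about 350 to 875 mm from the base axis. Payload 4.2 kg.
Tool frame: the origin (TCP) lies at the very end of the fingers, on their centre line; the grasp point (between the pads) lies 19 mm behind it (arm.grip_point_offset is the distance from the TCP to the grasp point, in mm); z points along the fingers, y is the direction in which the jaws open and shut (so a half turn about z gives the same grasp; the last joint's range is limited). The gripper opens to 85 mm and grips with 20 to 120 N. Pads are 22 mm wide; open, the fingers measure 114 mm over their backs; the gripper's body (76 mm by 85 mm) begins 54 mm behind the grasp point. The pads swing forward as they close: fully open they stand 13 mm farther back than shut.
Start: joints at [1.598, 0.385, 0.008, 0, -1.194, -0.259], TCP at [143.55, 608.27, 231.312] pointing down, gripper open.
Joint ranges: [-3.14, 3.14], [-1.21, 2.06], [-1.07, 1.41], [-3.16, 2.05], [-2.99, -0.16], [-3.1, 3.1]. Speed limits (rad/s): [2.79, 2.79, 3.14, 3.14, 3.14, 3.14].

## Interface

Orientations are given as a unit quaternion [x, y, z, w].
In Python, from bench import arm gives the robot as it stands.
- The arm moves only by the tool drive_tool, never from a script. Its argument "steps" is a list of rows, each a list of 5 numbers: the shift along the tool's x, y, z in m, then the turn about the tool's z in degrees, then the finger opening in m, from 0 to 0.0854. A call has 1 to 20 rows; each row shifts and turns the commanded pose from where the row before left it, along the tool's axes as they then stand; what a row does not reach is not made up. A row lasts 1/10 s, in which the tool goes at most 50 mm and 8.59 degrees, less where a joint would pass 70% of its speed; a pose out of reach is approached as far as the arm can. A call is refused whole if a number of a shift passes 0.05 or a number of a turn 8.59, either way. A call with a gripper value outside its range is refused whole. The fingers move at their own pace and stop on an object; the grip force is fixed at half the most. Time passes only in rows, so rows that do not move let the fingers close. It gives the time, the measured TCP pose, the force and the opening at its end, in the units of the state.
- arm.read_state(): the state, without advancing time (a new reading comes with each control period).
- arm.get_image(name): name is "scene" or "top" or "wrist"; returns (picture, depth): 384x512x3 uint8, blue, green, red; 384x512 float32, mm along the optical axis (not along the pixel's ray), 0 where there is no reading.
- arm.camera_params(name): a dict with "K" (3x3 intrinsics, pixels), "dist" ([k1, k2, p1, p2, k3] as OpenCV has them; the pictures are not rectified), "world_to_cam" (4x4, takes a point from world to camera coordinates); the wrist camera has in their place "mount" (4x4, takes a point from camera to tool coordinates, whose origin is the TCP and whose axes are the flange's). Camera axes: x right, y up, looking along -z (the intrinsics and any distortion apply to the point x, -y, -z); pixel columns grow to the right and rows downward; lengths in mm; the calibration is good to about 2 mm. A picture is of the moment at which its call begins: read the wrist's pose just before it. camera_params takes no time and is no camera call.
- arm.job_done(): hands the job in, once; it reports no verdict.
The state is a dict: "clock": time; "joints": joint angles; "joint_vel": joint speeds; "joint_efforts": joint torques, N m; "position": TCP position; "ee_rot": TCP orientation; "contact_force": force on the tool from outside, world axes, zero at the start; "wrist_torque": the same for the moment, N m; "gripper_width": finger opening in mm.
Only numpy, scipy, OpenCV 4.12 (cv2) and the standard library are available. Lean on these libraries where they do the work, as an engineer would, in place of code of your own. Each camera call takes 0.05 s, during which the arm holds its last target.

## Task

Swing the metal cover of the red hardware tote shut, then push its winged stud in against the spring until it can turn, turn it a quarter turn clockwise (seen from above) and let go, so that it stays locked and holds the cover shut. Feel for the depth and do not force the stud: keep the push below about 25 N. Leave the tins and the tub in the tote standing.

Things in the scene. Friction and masses are not known exactly. Their poses are not given: they have to be found in the camera images.
- case: red-painted plywood tote, 250 mm (its x) by 500 mm (its y) by 100 mm high, fixed on the bench; origin under its centre, x away from the robot. The left bay (y from 10 to 240 mm) lies under the cover, the right bay is open and holds tins.
- cover (a joint): opening angle of the bare aluminium cover plate (5 mm thick, 225 mm from hinge to free edge, 226 mm wide, 0.45 kg) over the left bay: 0 = shut and flat on the rim, up to 1.2 rad. Hinge line parallel to the case's y axis at x = 118 mm, z = 100 mm in the case's frame; the free edge is the one near the robot. The hinge is stiff: the cover stays where it is left and needs 1 to 4 N at the free edge (more nearer the hinge).
- cover_near_edge (a point): middle of the cover's free edge, on its upper face (x = -115 mm, y = 125 mm, z = 105 mm in the case's frame when shut)
- wing (a point): centre of the stud's wing, a flat steel grip 40 mm long (its x), 12 mm thick (y), 26 mm high (z), on a round 22 mm flange 4 mm thick. Stud axis = z, square to the cover, 170 mm from the hinge line. Stud out and cover shut: the point is 144 mm above the bench, 39 mm above the cover, x = -52 mm, y = 125 mm in the case's frame; the flange's underside is 22 mm above the cover.
- stem (a joint): how far the stud is pushed in (m), 0 = fully out, up to 0.021. Its spring pushes back with about 3 N at the start and 0.35 N per mm more (9 N at 18 mm).
- stud (a joint): turn of the stud (rad): 0 = unlocked, wing along the case's x; 1.57 = locked, wing along the case's y; grows clockwise seen from above; end stop at 1.6. A cross pin at its foot runs in the socket: with the cover shut it can turn only when pushed to within about 1.7 mm of the socket's hard floor, and over the last few degrees it springs back out 3 mm into its locking notch.
- socket: wood block with the steel cam socket under the stud, hidden once the cover is shut; origin on the stud's axis at the case's floor, 12 mm above the bench. The socket's height was set by hand and is not known: the stud meets its floor (felt as a sharp rise of force, well over 10 N) at a push of anywhere from 6 to 18 mm.
- tin_blue_mid (a point): centre of a blue-painted tin of bolts, 88 mm diameter, 105 mm high, in the open bay
- tin_plain_mid (a point): centre of a bare steel tin of fittings, 92 mm diameter, 110 mm high, in the open bay
- tub_white_mid (a point): centre of a white plastic tub of screws, 80 mm diameter, 80 mm high, in the open bay

How it is judged (in metres and radians):
On the way:
1. the cover is swung shut with the stud not yet turned (value of joint cover below 0.03 rad and value of joint stud below 0.5 rad), for 0.2 s.
At the end, for the whole second after the job is handed in: the cover is shut (within 0.02 rad), the stud is turned a quarter turn (over 1.4 rad) and has sprung back into its locking notch (pushed in by less than 14.5 mm), held by its cam (value of joint cover below 0.02 rad and value of joint stud above 1.4 rad and value of joint stem below 0.0145 m); the robot touches nothing.
It fails at once if the stud is forced: over 25 N between it and its socket (contact force between stud and socket above 25 N).
It fails at once if a tin or the tub is tipped (angle between any of tin_blue_mid, tin_plain_mid, tub_white_mid's own z axis and vertical above 0.5 rad).
It also fails if it takes over 54 s, if anything falls off the work surface, if the arm or the gripper's body presses on something with over 40 N, if the wrist force passes 120 N, or if a joint passes its speed limit or range.

## Working session

There is one attempt and no reset: what is moved stays moved. The work goes in short steps, Python scripts to look and compute and a tool call to move; the robot and the scene stay as the last step left them, time stands still between calls to the robot, and variables do not carry over. Pictures are saved under pics/ and viewed, and the job is handed in when it is done.

Besides the shell and the picture viewer there is one more tool, called after ">>>" as name(argument=value, ...) on one line, values as JSON. drive_tool: Moves the arm, as the interface text tells. Its arguments: {"type":"object","properties":{"steps":{"type":"array"}},"required":["steps"]}

```bash
mkdir -p pics; ls; python3 - <<'E'
from bench import arm
import cv2,numpy as np,pickle
s=arm.read_state();print(s)
d={}
for n in("scene","top"):
    im,dp=arm.get_image(n);cv2.imwrite(f"pics/{n}0.png",im);p=arm.camera_params(n);d[n]=(im,dp,p);print(n,p)
print(arm.camera_params("wrist"))
pickle.dump(d,open("d0.pkl","wb"))
E
```

```text
pics
{'clock': 0.0, 'joints': array([ 1.59761549e+00,  3.85542530e-01,  6.67690931e-03, -5.45062177e-04,
       -1.19399775e+00, -2.58618765e-01]), 'joint_vel': array([-0.00220786,  0.0006987 , -0.00129159, -0.00030933, -0.0007297 ,
        0.00125006]), 'joint_efforts': array([ 7.37326009e-04, -3.92291737e+01,  1.88405496e+01,  4.18625861e+00,
       -4.63322445e-03,  5.93632663e-06]), 'position': array([143.40349189, 607.74182711, 230.24320347]), 'ee_rot': array([ 9.93278939e-01, -1.15740298e-01, -1.03729993e-04,  1.05904466e-03]), 'contact_force': array([ 0.31095971, -0.67214634, -0.26158288]), 'wrist_torque': array([-0.0076803 , -0.0339445 ,  0.02242923]), 'gripper_width': 85.4284799552752}
scene {'K': array([[454.94981615,   0.        , 251.18734773],
       [  0.        , 454.94981615, 191.86861527],
       [  0.        ,   0.        ,   1.        ]]), 'dist': array([-0.17360765,  0.        ,  0.        ,  0.        ,  0.        ]), 'world_to_cam': array([[ 7.94501110e-01,  6.07215977e-01, -7.53281574e-03,
        -4.00859088e+02],
       [-3.73106788e-01,  4.97896969e-01,  7.8
[... 709 characters left out ...]
  -7.93391349e+02],
       [ 0.00000000e+00,  0.00000000e+00,  0.00000000e+00,
         1.00000000e+00]])}
{'K': array([[326.98671266,   0.        , 255.68900905],
       [  0.        , 326.98671266, 196.73699045],
       [  0.        ,   0.        ,   1.        ]]), 'dist': array([-0.09397887,  0.        ,  0.        ,  0.        ,  0.        ]), 'mount': array([[ 2.08012190e-04,  9.61962674e-01,  2.73180838e-01,
         6.90295279e+01],
       [ 9.99999848e-01, -6.08420216e-05, -5.47199453e-04,
         2.79392874e-01],
       [-5.09764575e-04,  2.73180910e-01, -9.61962541e-01,
        -1.42118689e+02],
       [ 0.00000000e+00,  0.00000000e+00,  0.00000000e+00,
         1.00000000e+00]])}
```

View pics/scene0.png

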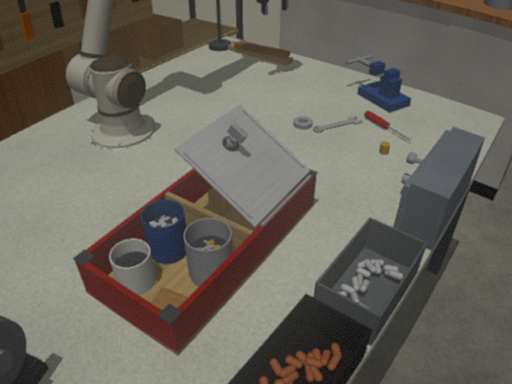

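View pics/top0.png

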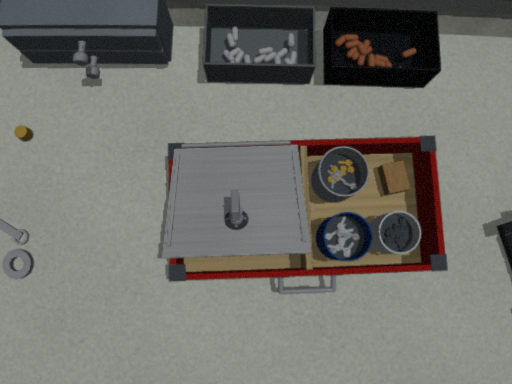

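The pictures show the tote with the cover open at about 0.6 rad, the hinge on the far side. The top view has the stud at about (236,210), tins on the right, and case corners at about (177,272), (437,262), (428,143). Next I'll measure these points.

```bash
cat > h.py <<'E'
import numpy as np,cv2,pickle
from scipy.spatial.transform import Rotation as R
def und(p,uv):
    return cv2.undistortPoints(np.asarray(uv,float).reshape(-1,1,2),p["K"],p["dist"]).reshape(-1,2)
def w2c(p,state=None):
    if "world_to_cam" in p: return p["world_to_cam"]
    T=np.eye(4);T[:3,:3]=R.from_quat(state["ee_rot"]).as_matrix();T[:3,3]=state["position"]
    return np.linalg.inv(T@p["mount"])
def rays(p,uv,state=None):
    M=np.linalg.inv(w2c(p,state));n=und(p,uv)
    d=np.c_[n[:,0],-n[:,1],-np.ones(len(n))]@M[:3,:3].T
    return M[:3,3],d
def plane(p,uv,z,state=None):
    o,d=rays(p,uv,state);return o+d*((z-o[2])/d[:,2])[:,None]
def dep(p,uv,depth,state=None):
    o,d=rays(p,uv,state);uv=np.asarray(uv).reshape(-1,2).astype(int)
    return o+d*depth[uv[:,1],uv[:,0]][:,None]
def cloud(p,depth,state=None):
    v,u=np.nonzero(depth>0);return np.c_[u,v],dep(p,np.c_[u,v],depth,state)
def proj(p,X,state=None):
    M=w2c(p,state);c=np.asarray(X,float).reshape(-1,3)@M[:3,:3].T+M[:3,3]
    c=c*[1,-1,-1]
    return cv2.projectPoints(c,np.zeros(3),np.zeros(3),p["K"],p["dist"])[0].reshape(-1,2)
def tri(o1,d1,o2,d2):
    A=np.c_[d1,-d2];s=np.linalg.lstsq(A,o2-o1,rcond=None)[0]
    a=o1+s[0]*d1;b=o2+s[1]*d2;return (a+b)/2,np.linalg.norm(a-b)
E
python3 - <<'E'
from h import *
d=pickle.load(open("d0.pkl","rb"))
for n in("top","scene"):
    im,dp,p=d[n]
    hsv=cv2.cvtColor(im,cv2.COLOR_BGR2HSV)
    red=((hsv[...,0]<6)|(hsv[...,0]>174))&(hsv[...,1]>150)&(hsv[...,2]>40)
    uv,X=cloud(p,dp);k=red[uv[:,1],uv[:,0]]&(X[:,2]>90)&(X[:,2]<108)
    P=X[k];print(n,k.sum(),"z",np.percentile(P[:,2],[5,50,95]),cv2.minAreaRect(P[:,:2].astype(np.float32)))
    # cover: plane
    k=(X[:,2]>112)
    box=dict(top=(170,145,305,255),scene=(178,105,310,222))[n]
    k&=(uv[:,0]>box[0])&(uv[:,0]<box[2])&(uv[:,1]>box[1])&(uv[:,1]<box[3])
    C=X[k];c=C
    for i in range(6):
        m=c.mean(0);nn=np.linalg.svd(c-m,full_matrices=False)[2][2];nn*=np.sign(nn[2])
        r=(C-m)@nn;c=C[abs(r)<[15,10,6,4,4,4][i]]
    print("plane",nn,m,len(c),"angle",np.arccos(nn[2]),"ext",np.percentile(c,[1,99],axis=0))
    w=C[(r>25)&(r<60)];print("stud pts",len(w),w.mean(0),np.percentile((w-m)@nn,[2,50,98]))
    print(cv2.minAreaRect(w[:,:2].astype(np.float32)))
E
```

```text
top 3032 z [ 95.74763239 100.84189994 103.1167284 ] ((547.371826171875, -209.05178833007812), (247.5357666015625, 497.2553405761719), 3.058964490890503)
plane [0.49732746 0.0255146  0.86718764] [547.81700041 -86.14403599 170.8921947 ] 13519 angle 0.5212696057478443 ext [[ 460.58497875 -192.19476928  113.35760124]
 [ 648.45092675   24.99868705  220.71671596]]
stud pts 284 [531.29144062 -85.58369531 232.45581157] [25.65892571 50.9094242  53.31054967]
((532.90966796875, -85.36471557617188), (44.49103927612305, 20.21539878845215), 1.7026835680007935)
scene 1643 z [ 94.25467021  99.57715562 101.65252955] ((554.6129150390625, -287.25872802734375), (249.52374267578125, 348.54290771484375), 3.0663797855377197)
plane [0.4934536 0.0259844 0.8693839] [559.98224409 -95.84409264 164.24746603] 7491 angle 0.5168422030348612 ext [[ 462.74780971 -197.77522446  113.02898834]
 [ 650.35990664   24.07830923  218.49198102]]
stud pts 236 [537.94099383 -89.83065109 225.20658162] [25.79048567 44.16342886 53.18521204]
((537.4234008789062, -87.94961547851562), (44.47378158569336, 16.62055206298828), 3.055150270462036)
```

Both views agree: case centre (547.4, −209), yaw about 3.0°, rim z about 100, cover angle about 0.52 rad. I'll move to above the cover, left of the stud, with the fingers closed.

>>> drive_tool(steps=[[0, 0, -0.02, -8.15, 0], [0, 0, -0.02, -8.15, 0], [0.0125, 0.027, -0.005, 0, 0], [0.0125, 0.027, -0.005, 0, 0], [0.0125, 0.027, -0.005, 0, 0], [0.0125, 0.027, -0.005, 0, 0], [0.0125, 0.027, -0.005, 0, 0], [0.0125, 0.027, -0.005, 0, 0], [0.0125, 0.027, -0.005, 0, 0], [0.0125, 0.027, -0.005, 0, 0], [0.0125, 0.027, -0.005, 0, 0], [0.0125, 0.027, -0.005, 0, 0], [0.0125, 0.027, -0.005, 0, 0], [0.0125, 0.027, -0.005, 0, 0], [0.0125, 0.027, 0, 0, 0], [0.0125, 0.027, 0, 0, 0], [0.0125, 0.027, 0, 0, 0], [0.0125, 0.027, 0, 0, 0], [0.0125, 0.027, 0, 0, 0], [0.0125, 0.027, 0, 0, 0]])

```text
clock: 2.1
position: [393.9, 133.5, 331.0]
ee_rot: [1.0, 0.026, -0.0, 0.0]
contact_force: [0.0, 0.1, 0.3]
gripper_width: 0.1
```

>>> drive_tool(steps=[[0.0125, 0.027, 0, 0, 0], [0.0125, 0.027, 0, 0, 0], [0.0125, 0.027, 0, 0, 0], [0.0125, 0.027, 0, 0, 0], [0.0125, 0.027, 0, 0, 0], [0.012, 0.025, 0, 0, 0], [0, 0, 0, 0, 0], [0, 0, 0, 0, 0]])

```text
clock: 2.9
position: [476.4, -21.5, 330.7]
ee_rot: [1.0, 0.026, -0.001, -0.0]
contact_force: [0.1, -0.1, -0.5]
gripper_width: 0.5
```

```bash
python3 - <<'E'
from bench import arm
from h import *
s=arm.read_state();print(s["position"],s["joints"])
im,dp=arm.get_image("top");cv2.imwrite("pics/top1.png",im)
E
```

```text
[476.42633739 -21.47071629 330.66122618] [ 2.96376771e-01  6.91555939e-02 -1.59779415e-01 -4.19911462e-04
 -1.34330697e+00  1.32564744e+00]
```

View pics/top1.png

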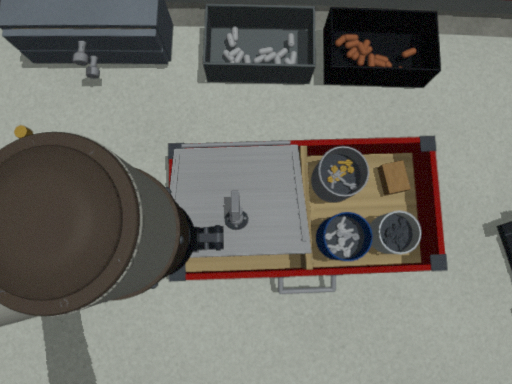

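>>> drive_tool(steps=[[0, 0, 0.02, 0, 0], [0, 0, 0.02, 0, 0], [0, 0, 0.02, 0, 0], [0, 0, 0.02, 0, 0], [0, 0, 0.02, 0, 0], [0, 0, 0.01, 0, 0], [0, 0, 0.01, 0, 0], [0, 0, 0.005, 0, 0], [0, 0, 0.005, 0, 0], [0, 0, 0.005, 0, 0], [0, 0, 0.005, 0, 0], [0, 0, 0.005, 0, 0], [0, 0, 0.005, 0, 0]])

```text
clock: 4.25
position: [476.6, -21.2, 181.0]
ee_rot: [1.0, 0.026, -0.0, 0.0]
contact_force: [-0.6, -0.6, 3.4]
gripper_width: 0.1
```

Contact force is 3.4 N, which matches a stiff hinge. I'll keep going down.

>>> drive_tool(steps=[[0, 0, 0.006, 0, 0], [0, 0, 0.006, 0, 0], [0, 0, 0.006, 0, 0], [0, 0, 0.006, 0, 0], [0, 0, 0.006, 0, 0], [0, 0, 0.006, 0, 0], [0, 0, 0.006, 0, 0], [0, 0, 0.006, 0, 0], [0, 0, 0.006, 0, 0], [0, 0, 0.006, 0, 0], [0, 0, 0.004, 0, 0], [0, 0, 0.003, 0, 0], [0, 0, 0.002, 0, 0]])

```text
clock: 5.55
position: [476.5, -21.1, 111.9]
ee_rot: [1.0, 0.026, -0.0, 0.0]
contact_force: [-1.3, 0.3, 2.8]
gripper_width: 0.1
```

>>> drive_tool(steps=[[0, 0, 0.002, 0, 0], [0, 0, 0.002, 0, 0], [0, 0, 0.001, 0, 0], [0, 0, 0.001, 0, 0], [0, 0, 0, 0, 0]])

```text
clock: 6.05
position: [477.0, -21.0, 106.2]
ee_rot: [1.0, 0.026, 0.0, -0.0]
contact_force: [0.5, -0.7, -0.1]
gripper_width: -0.1
```

>>> drive_tool(steps=[[0, 0, 0.001, 0, 0], [0, 0, 0.001, 0, 0], [0, 0, 0.001, 0, 0], [0, 0, 0, 0, 0]])

```text
clock: 6.45
position: [477.2, -20.9, 105.0]
ee_rot: [1.0, 0.027, 0.001, 0.0]
contact_force: [-4.9, 0.8, 13.6]
gripper_width: 0.2
```

The cover is down: hard stop at z=105.0 with 13.6 N. I'll lift off and open the gripper, then look from above the stud.

>>> drive_tool(steps=[[0, 0, -0.005, 0, 0], [0, 0, -0.02, 0, 0], [0, 0, -0.03, 0, 0], [0, 0, -0.03, 0, 0.05], [0, 0, -0.02, 0, 0.05], [0, 0.02, -0.01, 0, 0.05], [0, 0.02, 0, 0, 0.05], [-0.01, 0, 0, 0, 0.05], [0, 0, 0, 0, 0.05], [0, 0, 0, 0, 0.05]])

```text
clock: 7.45
position: [468.5, -61.2, 218.1]
ee_rot: [1.0, 0.026, -0.0, -0.0]
contact_force: [-0.8, 0.5, 0.2]
gripper_width: 49.7
```

```bash
python3 - <<'E'
from bench import arm
from h import *
s=arm.read_state();print(s["position"],s["clock"])
im,dp=arm.get_image("wrist");cv2.imwrite("pics/w1.png",im)
pickle.dump((im,dp,arm.camera_params("wrist"),s),open("w1.pkl","wb"))
im,dp=arm.get_image("scene");cv2.imwrite("pics/s1.png",im)
pickle.dump((im,dp,arm.camera_params("scene"),s),open("s1.pkl","wb"))
E
```

```text
[468.53304724 -61.22561471 218.1145658 ] 7.45
```

View pics/w1.png

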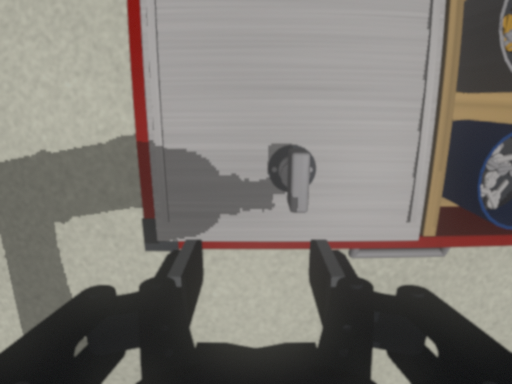

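View pics/s1.png

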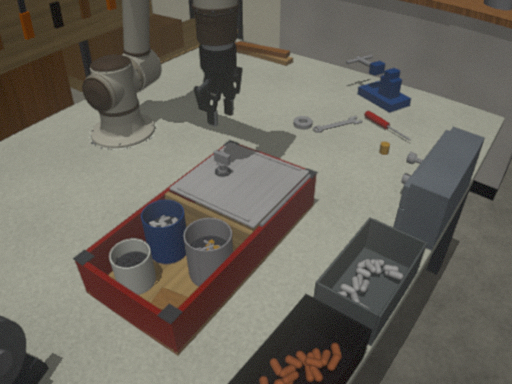

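The cover lies flat. In the wrist picture the wing top spans (291–309, 152–213), with the flange at about (292,168). I'll measure the wing from both views.

```bash
cat > meas.py <<'E'
from h import *
import sys
yaw=np.radians(3.0)
res={}
for f in sys.argv[1:]:
    im,dp,p,s=pickle.load(open(f,"rb"))
    uv,X=cloud(p,dp,s)
    near=np.linalg.norm(X[:,:2]-[489,-87],axis=1)<40
    k=near&(X[:,2]>148)&(X[:,2]<168)
    c=cv2.minAreaRect(X[k][:,:2].astype(np.float32))
    print(f,k.sum(),"ztop",np.percentile(X[k][:,2],[10,50,90]),c, "mean",X[k].mean(0))
    k2=near&(X[:,2]<115);print(" cover z",np.median(X[k2][:,2]))
    print(" pix rect",cv2.minAreaRect(uv[k].astype(np.float32)))
    far=(abs(X[:,0]-560)<60)&(abs(X[:,1]+87)<80)&(X[:,2]<125)&(X[:,2]>90);A=np.c_[X[far][:,:2],np.ones(far.sum())]
    print(" cover plane slope",np.linalg.lstsq(A,X[far][:,2],rcond=None)[0])
E
python3 meas.py w1.pkl s1.pkl
python3 - <<'E'
import cv2
im=cv2.imread('pics/w1.png')[120:240,220:380]
cv2.imwrite('pics/w1c.png',cv2.resize(im,None,fx=4,fy=4,interpolation=cv2.INTER_NEAREST))
E
```

```text
w1.pkl 1179 ztop [154.65791844 156.25294639 157.17956045] ((490.5763854980469, -88.63265991210938), (39.430213928222656, 12.333826065063477), 3.264984607696533) mean [491.42346523 -88.07241152 155.91862131]
 cover z 104.59714047900178
 pix rect ((298.89666748046875, 180.99642944335938), (19.712421417236328, 60.51576232910156), 1.9749339818954468)
 cover plane slope [-1.24446061e-03 -5.16774792e-04  1.05172205e+02]
s1.pkl 109 ztop [149.8597849  156.15593427 158.65970495] ((491.45672607421875, -89.06973266601562), (40.38057327270508, 13.823981285095215), 2.9121503829956055) mean [493.96378413 -90.07980481 154.9588079 ]
 cover z 105.9686863229852
 pix rect ((222.06895446777344, 154.3275909423828), (17.45536231994629, 6.499337196350098), 21.801406860351562)
 cover plane slope [-4.30046068e-03  4.19535620e-04  1.08093538e+02]
```

View pics/w1c.png

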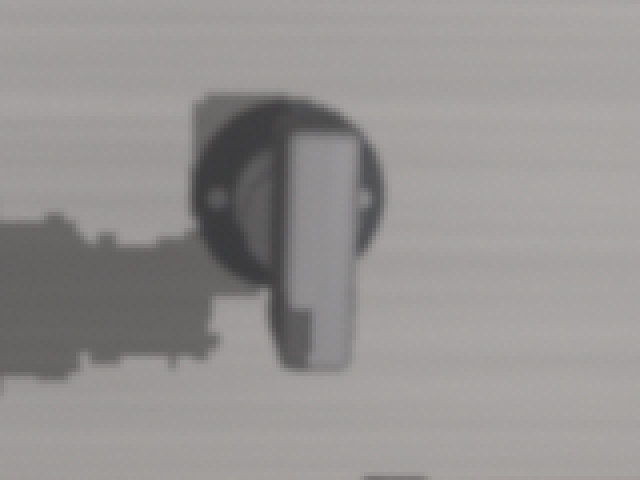

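>>> drive_tool(steps=[[0.0105, 0.0145, 0, 0, 0.05], [0.01, 0.014, 0, 0, 0.05], [0, 0, 0, 0, 0.05], [0, 0, 0, 0, 0.05]])

```text
clock: 7.95
position: [490.6, -88.6, 217.9]
ee_rot: [1.0, 0.026, -0.0, -0.0]
contact_force: [-0.8, 0.1, -0.3]
gripper_width: 49.7
```

```bash
python3 - <<'E'
from bench import arm
from h import *
s=arm.read_state();print(s["position"],s["ee_rot"],s["contact_force"])
im,dp=arm.get_image("wrist");cv2.imwrite("pics/w2.png",im)
pickle.dump((im,dp,arm.camera_params("wrist"),s),open("w2.pkl","wb"))
E
python3 meas.py w2.pkl
python3 - <<'E'
from h import *
a=[]
for f in("w1.pkl","w2.pkl"):
    im,dp,p,s=pickle.load(open(f,"rb"));uv,X=cloud(p,dp,s)
    k=(np.linalg.norm(X[:,:2]-[489,-87],axis=1)<40)&(X[:,2]>154.5)&(X[:,2]<168)
    c=cv2.minAreaRect(uv[k].astype(np.float32))[0];o,d=rays(p,[c],s);a+=[o,d[0]]
print("tri wing top",tri(*a))
E
```

```text
[490.64948642 -88.5899434  217.86149012] [ 9.99656611e-01  2.61998805e-02 -4.69049058e-04 -8.52023903e-05] [-0.79558588  0.05827717 -0.3021632 ]
w2.pkl 1058 ztop [154.99831956 156.24298978 157.21110647] ((490.6695556640625, -88.53521728515625), (39.53992462158203, 11.90177059173584), 3.2093029022216797) mean [491.85075019 -88.66962014 156.09222987]
 cover z 104.61617302069274
 pix rect ((255.0, 211.0), (58.0, 18.0), 90.0)
 cover plane slope [-9.60023286e-04 -4.72490575e-04  1.05016967e+02]
tri wing top (array([491.02083632, -88.43544899, 155.63371856]), np.float64(0.02566188615966769))
```

View pics/w2.png

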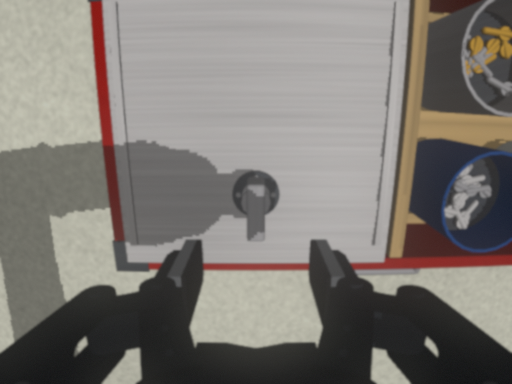

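Both wrist views put the wing centre at about (490.7, −88.5), top z about 156, size 39.5×12 and yaw 3.2°, all matching the text. The wing is centred between the jaws at column 255. Descending.

>>> drive_tool(steps=[[0, 0, 0.02, 0, 0.05], [0, 0, 0.02, 0, 0.05], [0, 0, 0.015, 0, 0.04], [0, 0, 0.012, 0, 0.04], [0, 0, 0.008, 0, 0.04], [0, 0, 0.005, 0, 0.04], [0, 0, 0.003, 0, 0.04], [0, 0, 0, 0, 0.04], [0, 0, 0, 0, 0.04]])

```text
clock: 8.9
position: [491.1, -88.9, 135.8]
ee_rot: [1.0, 0.026, 0.0, 0.0]
contact_force: [0.3, 0.2, -0.5]
gripper_width: 40.0
```

>>> drive_tool(steps=[[0, 0, 0.001, 0, 0.03], [0, 0, 0, 0, 0.02], [0, 0, 0, 0, 0.005], [0, 0, 0, 0, 0.005], [0, 0, 0, 0, 0.005], [0, 0, 0, 0, 0.005], [0, 0, 0, 0, 0.005]])

```text
clock: 9.6
position: [490.9, -88.7, 134.5]
ee_rot: [1.0, 0.026, 0.0, -0.0]
contact_force: [-1.3, 2.8, 2.4]
gripper_width: 10.8
```

The wing is gripped. Now I'll push slowly and read the force.

>>> drive_tool(steps=[[0, 0, 0.001, 0, 0.005], [0, 0, 0.001, 0, 0.005], [0, 0, 0.001, 0, 0.005], [0, 0, 0.001, 0, 0.005], [0, 0, 0, 0, 0.005]])

```text
clock: 10.1
position: [490.8, -88.7, 130.2]
ee_rot: [1.0, 0.026, 0.0, -0.0]
contact_force: [-0.8, 4.6, 3.1]
gripper_width: 10.9
```

>>> drive_tool(steps=[[0, -0.0005, 0.0005, 0, 0.005], [0, 0, 0.0005, 0, 0.005], [0, 0, 0.0005, 0, 0.005], [0, 0, 0, 0, 0.005]])

```text
clock: 10.5
position: [490.8, -88.6, 128.9]
ee_rot: [1.0, 0.026, 0.0, 0.0]
contact_force: [-0.6, 1.6, 4.7]
gripper_width: 11.0
```

>>> drive_tool(steps=[[0, 0, 0.0005, 0, 0.005], [0, 0, 0.0005, 0, 0.005], [0, 0, 0, 0, 0.005]])

```text
clock: 10.8
position: [490.8, -88.6, 127.9]
ee_rot: [1.0, 0.026, 0.0, 0.0]
contact_force: [-0.7, 2.2, 4.2]
gripper_width: 10.6
```

>>> drive_tool(steps=[[0, 0, 0.0005, 0, 0.005], [0, 0, 0.0005, 0, 0.005], [0, 0, 0, 0, 0.005]])

```text
clock: 11.1
position: [490.9, -88.6, 126.9]
ee_rot: [1.0, 0.026, 0.0, 0.0]
contact_force: [-0.2, 0.4, 3.9]
gripper_width: 11.0
```

>>> drive_tool(steps=[[0, 0, 0.0005, 0, 0.005], [0, 0, 0.0005, 0, 0.005], [0, 0, 0, 0, 0.005]])

```text
clock: 11.4
position: [490.8, -88.5, 125.9]
ee_rot: [1.0, 0.026, 0.0, 0.0]
contact_force: [-0.7, 0.4, 4.0]
gripper_width: 10.9
```

>>> drive_tool(steps=[[0, 0, 0.0005, 0, 0.005], [0, 0, 0.0005, 0, 0.005], [0, 0, 0, 0, 0.005]])

```text
clock: 11.7
position: [490.9, -88.5, 124.9]
ee_rot: [1.0, 0.026, 0.0, 0.0]
contact_force: [-0.6, 1.3, 4.3]
gripper_width: 10.9
```

>>> drive_tool(steps=[[0, 0, 0.0005, 0, 0.005], [0, 0, 0.0005, 0, 0.005], [0, 0, 0, 0, 0.005]])

```text
clock: 12.0
position: [490.8, -88.6, 124.0]
ee_rot: [1.0, 0.026, 0.0, 0.0]
contact_force: [-1.1, 0.4, 5.6]
gripper_width: 10.5
```

>>> drive_tool(steps=[[0, 0, 0.0005, 0, 0.005], [0, 0, 0.0005, 0, 0.005], [0, 0, 0, 0, 0.005]])

```text
clock: 12.3
position: [490.8, -88.6, 123.0]
ee_rot: [1.0, 0.026, 0.0, 0.0]
contact_force: [-0.6, 0.1, 5.4]
gripper_width: 10.8
```

>>> drive_tool(steps=[[0, 0, 0.0005, 0, 0.005], [0, 0, 0.0005, 0, 0.005], [0, 0, 0, 0, 0.005]])

```text
clock: 12.6
position: [490.8, -88.5, 122.1]
ee_rot: [1.0, 0.026, 0.0, 0.0]
contact_force: [-1.4, 0.8, 6.2]
gripper_width: 10.7
```

>>> drive_tool(steps=[[0, 0, 0.0005, 0, 0.005], [0, 0, 0.0005, 0, 0.005], [0, 0, 0, 0, 0.005]])

```text
clock: 12.9
position: [490.8, -88.6, 121.1]
ee_rot: [1.0, 0.026, 0.0, 0.0]
contact_force: [-1.6, 0.4, 6.1]
gripper_width: 10.5
```

>>> drive_tool(steps=[[0, 0, 0.0005, 0, 0.005], [0, 0, 0.0005, 0, 0.005], [0, 0, 0, 0, 0.005]])

```text
clock: 13.2
position: [490.8, -88.6, 120.2]
ee_rot: [1.0, 0.026, 0.0, 0.0]
contact_force: [-1.5, 0.4, 6.4]
gripper_width: 10.5
```

>>> drive_tool(steps=[[0, 0, 0.0005, 0, 0.005], [0, 0, 0.0005, 0, 0.005], [0, 0, 0, 0, 0.005]])

```text
clock: 13.5
position: [490.9, -88.6, 119.3]
ee_rot: [1.0, 0.026, 0.0, 0.0]
contact_force: [-1.5, 0.9, 6.1]
gripper_width: 10.7
```

>>> drive_tool(steps=[[0, 0, 0.0005, 0, 0.005], [0, 0, 0.0005, 0, 0.005], [0, 0, 0, 0, 0.005]])

```text
clock: 13.8
position: [490.9, -88.6, 118.5]
ee_rot: [1.0, 0.027, 0.0, 0.0]
contact_force: [-2.4, 1.2, 8.6]
gripper_width: 11.0
```

>>> drive_tool(steps=[[0, 0, 0.0005, 0, 0.005], [0, 0, 0, 0, 0.005]])

```text
clock: 14.0
position: [490.9, -88.6, 118.5]
ee_rot: [1.0, 0.027, 0.0, 0.0]
contact_force: [-3.1, 0.8, 11.2]
gripper_width: 10.6
```

There's a clear floor: z holds at 118.5 and the force is rising (11 N). That is about 16 mm of push. Now a small turn with slight preload.

>>> drive_tool(steps=[[0, 0, 0.0003, 0, 0.005], [0, 0, 0, 3, 0.005], [0, 0, 0, 3, 0.005], [0, 0, 0, 3, 0.005], [0, 0, 0, 0, 0.005]])

```text
clock: 14.5
position: [490.9, -88.7, 118.4]
ee_rot: [0.999, -0.052, 0.0, 0.0]
contact_force: [-3.9, 0.9, 12.6]
gripper_width: 10.9
```

```bash
python3 - <<'E'
from bench import arm
s=arm.read_state();print(s["wrist_torque"],s["contact_force"],s["ee_rot"])
E
```

```text
[ 0.32223604  1.06478723 -0.06372885] [-3.94504651  0.94672085 12.57372444] [ 9.98633888e-01 -5.22506460e-02  3.13973457e-04  3.59377301e-04]
```

Torque about z is small (0.06 N·m), so it turns freely. Continuing.

>>> drive_tool(steps=[[0, 0, 0, 4, 0.005], [0, 0, 0, 4, 0.005], [0, 0, 0, 4, 0.005], [0, 0, 0, 4, 0.005], [0, 0, 0, 4, 0.005], [0, 0, 0, 0, 0.005]])

```text
clock: 15.1
position: [490.8, -88.8, 118.4]
ee_rot: [0.974, -0.225, 0.0, 0.0]
contact_force: [-3.0, 0.8, 12.1]
gripper_width: 10.5
```

```bash
python3 - <<'E'
from bench import arm
s=arm.read_state();print(s["wrist_torque"],s["contact_force"],s["ee_rot"],s["joints"])
E
```

```text
[ 0.0950822   1.08128801 -0.05556991] [-3.01338094  0.77146022 12.0856314 ] [ 9.74357890e-01 -2.25003174e-01  2.99319216e-04  4.30399877e-04] [ 0.1478004   0.29080954 -0.45372915  0.00138756 -0.82601611  0.9681629 ]
```

>>> drive_tool(steps=[[0, 0, 0, 5, 0.005], [0, 0, 0, 5, 0.005], [0, 0, 0, 5, 0.005], [0, 0, 0, 5, 0.005], [0, 0, 0, 5, 0.005], [0, 0, 0, 5, 0.005], [0, 0, 0, 0, 0.005]])

```text
clock: 15.8
position: [490.6, -88.9, 118.4]
ee_rot: [0.883, -0.47, 0.0, 0.001]
contact_force: [-3.5, 0.1, 12.9]
gripper_width: 11.0
```

```bash
python3 - <<'E'
from bench import arm
from h import *
s=arm.read_state();print(s["wrist_torque"],s["contact_force"],s["ee_rot"])
im,dp=arm.get_image("scene");cv2.imwrite("pics/s2.png",im[100:240,130:330].repeat(3,0).repeat(3,1))
E
```

```text
[ 2.70625353e-02  1.14798916e+00 -1.00123622e-04] [-3.466208    0.09754496 12.86103618] [ 8.82854055e-01 -4.69647074e-01  2.39170763e-04  5.35572167e-04]
```

View pics/s2.png

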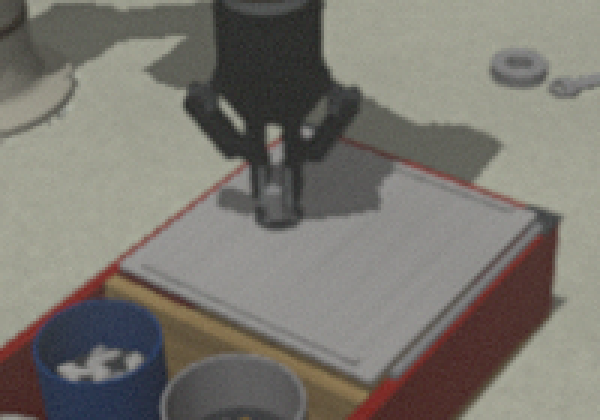

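The picture shows the fingers still holding the wing, stud down on the flat cover. I'll finish the quarter turn.

>>> drive_tool(steps=[[0, 0, 0, 5, 0.005], [0, 0, 0, 5, 0.005], [0, 0, 0, 5, 0.005], [0, 0, 0, 5, 0.005], [0, 0, 0, 4, 0.005], [0, 0, 0, 4, 0.005], [0, 0, 0, 3, 0.005], [0, 0, 0, 0, 0.005], [0, 0, 0, 0, 0.005]])

```text
clock: 16.75
position: [490.3, -89.0, 118.4]
ee_rot: [0.726, -0.688, 0.0, 0.001]
contact_force: [-3.8, 0.3, 14.2]
gripper_width: 10.7
```

```bash
python3 - <<'E'
from bench import arm
s=arm.read_state();print(s["wrist_torque"],s["contact_force"],s["ee_rot"],s["position"])
E
```

```text
[ 0.05488836  1.35971791 -0.02461517] [-3.77701456  0.29009397 14.22822158] [ 7.25672959e-01 -6.88039446e-01  1.39472718e-04  6.76536209e-04] [490.32721373 -88.95476501 118.39844823]
```

It has turned 90°. I'll ease up while gripping, so the stud rises into its notch.

>>> drive_tool(steps=[[0, 0, -0.001, 0, 0.005], [0, 0, -0.001, 0, 0.005], [0, 0, -0.001, 0, 0.005], [0, 0, -0.001, 0, 0.005], [0, 0, 0, 0, 0.005]])

```text
clock: 17.25
position: [490.3, -88.9, 121.3]
ee_rot: [0.726, -0.688, -0.0, 0.001]
contact_force: [-1.4, -0.3, 6.5]
gripper_width: 10.9
```

```bash
python3 - <<'E'
from bench import arm
s=arm.read_state();print(s["wrist_torque"],s["contact_force"],s["ee_rot"],s["position"])
E
```

```text
[-0.22053357  0.62803319 -0.05986264] [-1.42571337 -0.29663781  6.52178988] [ 7.25514014e-01 -6.88207082e-01 -7.82813800e-05  6.50241437e-04] [490.29559283 -88.92933577 121.33942825]
```

The stud followed up 3 mm, to about 13 mm pushed in. Releasing and retreating.

>>> drive_tool(steps=[[0, 0, 0, 0, 0.02], [0, 0, 0, 0, 0.03], [0, 0, 0, 0, 0.04], [0, 0, 0, 0, 0.04], [0, 0, -0.01, 0, 0.04], [0, 0, -0.02, 0, 0.04], [0, 0, -0.03, 0, 0.04], [0, 0, -0.03, 0, 0.04], [0, 0, 0, 0, 0.04], [0, 0, 0, 0, 0.04]])

```text
clock: 18.25
position: [490.9, -88.3, 212.1]
ee_rot: [0.725, -0.688, 0.001, -0.001]
contact_force: [-1.4, -0.2, -0.8]
gripper_width: 39.8
```

```bash
python3 - <<'E'
from bench import arm
from h import *
s=arm.read_state();print(s["contact_force"],s["position"])
im,dp=arm.get_image("wrist");cv2.imwrite("pics/w3.png",im)
p=arm.camera_params("wrist")
pickle.dump((im,dp,p,s),open("w3.pkl","wb"))
uv,X=cloud(p,dp,s)
near=np.linalg.norm(X[:,:2]-[490.5,-88.5],axis=1)<32
k=near&(X[:,2]>134)&(X[:,2]<162)
print(k.sum(),"ztop",np.percentile(X[k][:,2],[10,50,90]),cv2.minAreaRect(X[k][:,:2].astype(np.float32)))
far=(abs(X[:,0]-520)<90)&(abs(X[:,1]+87)<80)&(X[:,2]<112)&(X[:,2]>98);A=np.c_[X[far][:,:2],np.ones(far.sum())]
print(np.median(X[far][:,2]),np.linalg.lstsq(A,X[far][:,2],rcond=None)[0])
im,dp=arm.get_image("scene");cv2.imwrite("pics/s3.png",im)
E
```

```text
[-1.4011281  -0.18990433 -0.80370449] [490.93285251 -88.26189559 212.06272128]
1028 ztop [143.69284981 145.02741775 145.91725848] ((490.259033203125, -89.48411560058594), (11.667532920837402, 39.35505676269531), 3.2191169261932373)
104.4634327846095 [-1.03282083e-03 -1.40450719e-04  1.05037720e+02]
```

View pics/w3.png

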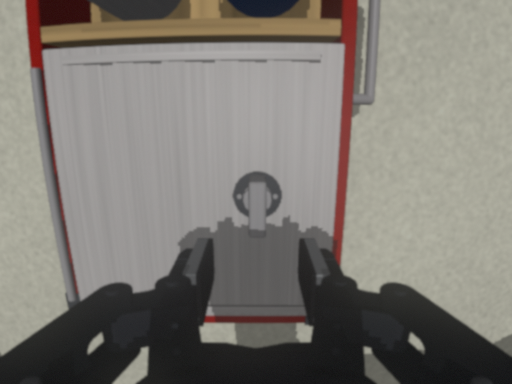

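View pics/s3.png

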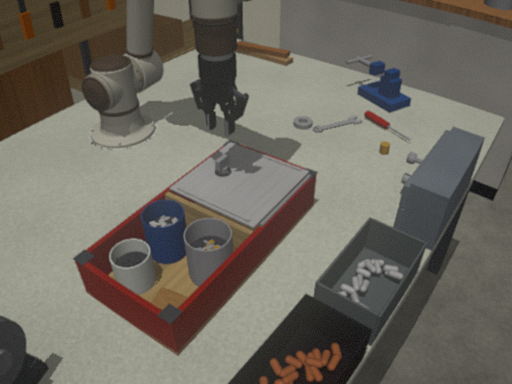

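The wing lies along the case's y: yaw 3.2°, long side across, the same 3.2° it had along x before. Its top is at 145.0, down from 156.2, so the stud is held about 11 mm in (under 14.5). The cover is flat, tins and tub stand, and nothing is touching. Handing in.

```bash
python3 - <<'E'
from bench import arm
print(arm.job_done())
E
```

```text
the job is handed in; nothing more can be done
None
```

The cover is shut and the stud is locked a quarter turn clockwise. I handed the job in at about 18.4 s of the 54 s; the hand-in reports no verdict.

- **Cover:** I swung it shut with closed fingers until it stopped hard at 105.0 mm, with 13.6 N at the stop. The last wrist-camera fit shows it flat (slope about 0.001).
- **Push:** The stud met its floor at about 16 mm of push. My highest reading was 14.2 N at the wrist, spring included; I read it only at the end of each move.
- **Turn and release:** I turned it 90°, let it rise about 3 mm into its notch, then let go. The wing now lies along the case's y (about 90° from its start).
- **Other things:** The tins and tub stand in the last picture. The arm is about 67 mm above the wing and touches nothing.

Two checks disagreed slightly. The camera puts the stud about 11 mm in, while the arm's own position before release gave about 13 mm. Both are under the 14.5 mm limit. The push force also read up to about 2 N below the stated spring values.

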